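# Hang the stain pail and peg the mixing cup after a staining job

## Robot

A 7-joint arm with a two-finger parallel gripper is mounted at the origin on the work surface. World frame = base frame: x ahead of the robot, y to its left, z up, the work surface at z = 0. Lengths are in m, angles in rad, forces in N, time in s.
With the tool pointing down it reaches from about 0.4 to 0.875 m from the base axis. Payload 19.3 kg.
Tool frame: the origin (TCP) lies at the very end of the fingers, on their centre line; the grasp point (between the pads) lies 19 mm behind it; z points along the fingers, y is the line along which they close (so a half turn about z gives the same grasp; the last joint's range is limited). The gripper opens to 85 mm and grips with 20 to 120 N. Pads are 22 mm wide; open, the fingers measure 114 mm over their backs; the gripper's body (76 mm by 85 mm) begins 54 mm behind the grasp point. The pads swing forward as they close: fully open they stand 13 mm farther back than shut.
Start: joints at [-1.387, 0.521, -0.036, 1.599, 0.021, 1.021, -0.113], TCP at [0.157, 0.605, 0.231] pointing down, gripper open.
Joint ranges: [-2.91, 2.91], [-0.3, 2.13], [-1.5, 1.42], [0.17, 2.43], [-1.26, 4.41], [0.16, 1.93], [-2.52, 2.52]. Speed limits (rad/s): [1.89, 1.89, 2.39, 2.39, 3.01, 3.01, 3.01].

## Interface

Orientations are given as [roll, pitch, yaw] about the fixed x, y, z axes, in that order (R = Rz(yaw) Ry(pitch) Rx(roll)).
In Python, from workcell import bot gives the robot as it stands. The module is installed in compiled form; this text tells all that it offers.
- The arm moves only by the tool apply_moves, never from a script. Its arguments are lists of equal length, an entry for each row: "claw": the finger opening in m, from 0 to 0.0854; "xyz": the shift along the tool's x, y, z in m, a list of three; "twist": the turn, a rotation vector about the tool's x, y, z in rad, a list of three. A call has 1 to 20 rows; each row shifts and turns the commanded pose from where the row before left it, along the tool's axes as they then stand; what a row does not reach is not made up. A row lasts 1/10 s, in which the tool goes at most 50 mm and 8.59 degrees, less where a joint would pass 70% of its speed; a pose out of reach is approached as far as the arm can. A call with a gripper value outside its range is refused whole. The fingers move at their own pace and stop on an object; "force" is the grip in N (left out, the last holds). Time passes only in rows, so rows that do not move let the fingers close. It gives the time, the measured TCP pose, the force, the opening and the grip force at its end, in the units of the state.
- bot.observe(): the state, without advancing time (a new reading comes with each control period).
- bot.grab_frame(name): name is "scene" or "top"; returns a dict with "img" (420x560x3 uint8, red, green, blue), "vfov" (degrees; the focal length in pixels is half the picture's height over the tangent of half this angle, whatever the lens; pixels are square), "cx", "cy" (the principal point, pixels), "distortion" ([k1, k2, p1, p2, k3] as OpenCV has them; the pictures are not rectified), "view" (4x4, takes a point from world to camera coordinates). Camera axes: x right, y up, looking along -z (the intrinsics and any distortion apply to the point x, -y, -z); pixel columns grow to the right and rows downward; lengths in m; the calibration is good to about 2 mm. A picture is of the moment at which its call begins. There is no depth.
- bot.job_done(): hands the job in; it is judged then, once.
Trained networks look in the newest picture that a camera, given by its name, has taken for a name from the list of things; names that differ only in an ending like _2 or _b are one class to them, and where a whole thing is asked for, a point or a joint stands for the part that bears it (a point fixed in the world has none). Each returns a list of dicts, best first, with "score" (0 to 1); they miss things now and then, are a little off and sometimes report something else, mostly with a low value. They report only what shows in the picture. A call takes as long as a camera call. They do not tell look-alikes from the thing itself.
- bot.find_in(camera, query): "position" ([x, y, z] in m, in world coordinates, good to about 4 mm: the middle of the surface that is visible of it).
The state is a dict: "clock": time; "qpos": joint angles; "qd": joint speeds; "joint_efforts": joint torques, N m; "position": TCP position; "tool_rot": TCP orientation; "force": force on the tool from outside, world axes, zero at the start; "moment": the same for the moment, N m; "grip_width": finger opening in m; "finger_force": force on a finger pad.
Only numpy, scipy, OpenCV 4.12 (cv2) and the standard library are available. Lean on these libraries where they do the work, as an engineer would, in place of code of your own. Each camera call takes 0.05 s, during which the arm holds its last target. There are 200 camera calls.

## Task

Put the washed staining gear up to dry: hang the steel pail by its handle on the hook of the wooden stand, and turn the grey mixing cup upside down over the upright wooden peg so that its rim stands fully down on the peg's plywood foot. Leave the can of stain standing where it is.

Things in the scene. Friction and masses are not known exactly. Their poses are not given: they have to be found in the camera images.
- pail: loose steel pail, 0.3 kg. Origin: centre of its underside, z up. Base 80, rim 96 mm in diameter, 90 mm high. A rigid 10 mm round dark bar arches over it in its y-z plane, level along y from -40 to +40 mm, bar centre 185 mm up. Pinch it from above (closing along the pail's x) 20 to 30 mm beside the middle, which is for the hook; it may then sag a few degrees
- pail_bar (a point): middle of the straight top of the pail's handle, on the bar's centre line, 185 mm above the pail's origin
- hook_stand: fixed wooden stand; origin under its post (26 mm square, 268 mm high), z up; foot 16 mm thick, x -105 to 45 mm. An 8 mm wire hook runs along -x from its top, dips to a level seat at x -85 to -100, 242 mm high (wire centre), and turns up to a tip at x -128, 270 mm high. Bring the pail in past the tip along +x, bar along y, hook between bar and rim; lowered, the bar rests 9 mm over the wire centre
- hook_seat (a point): centre of the wire at the lowest part of the hook, 92.5 mm along the stand's -x from the post, 242 mm high
- cup: loose, straight-sided grey plastic mixing cup, 58 mm outside diameter, 110 mm high, 3 mm wall, about 90 g. Origin: centre of the outside of its closed bottom; its z runs along its axis to the open mouth. It starts lying in the cradle, the mouth roughly towards the robot, axis 39 mm above the table
- cup_rim (a point): centre of the cup's open mouth, 110 mm along the cup's z from its origin
- peg_stand: fixed upright round wooden peg, 22 mm in diameter, bevelled top 94 mm above the table, amid a plywood foot 120 x 120 mm and 14 mm thick. Origin: under the middle of the foot, z up. The cup goes over it with 15 mm to spare all round, its rim then standing on the foot (the peg is shorter than the cup is deep)
- peg_foot (a point): on the peg's axis, at the top face of the foot, 14 mm above the table
- cradle: fixed plywood board 160 x 100 x 10 mm on which the cup lies, along the board's x, between two low wooden strips 61 mm apart over their outsides (top 17 mm above the table) that keep it from rolling. Origin: under its middle, z up
- stain_can: closed can of stain, yellow band, steel, 86 mm in diameter, 95 mm high, 0.6 kg, standing on the table beyond the other things: leave it alone. Origin: centre of its underside
Not all that is in view belongs to the job. Leave any green look-alike of the cup alone.

How it is judged:
By the outcome, as a careful person would: the job done as asked, in the order asked, and still so for the second after the job is handed in, with the robot touching nothing.
It also fails if it takes over 66 s, if anything falls off the work surface, if the arm or the gripper's body presses on something with over 40 N, if the wrist force passes 120 N, or if a joint passes its speed limit or range.

## Working session

There is one attempt and no reset: what is moved stays moved. The work goes in short steps, Python scripts to look and compute and a tool call to move; the robot and the scene stay as the last step left them, time stands still between calls to the robot, and variables do not carry over. Pictures are saved under pics/ and viewed, at most 10 in all, crops included, and the job is handed in when it is done.

Besides the shell and the picture viewer there is one more tool, called after "Call:" as name(argument=value, ...) on one line, values as JSON. apply_moves: Moves the arm, as the interface text tells. Its arguments: {"type":"object","properties":{"claw":{"type":"array"},"xyz":{"type":"array"},"twist":{"type":"array"},"force":{"type":"number"}},"required":["claw","xyz","twist"]}

```bash
mkdir -p pics; cat > h.py <<'E'
from workcell import bot
import numpy as np, cv2
from scipy.spatial.transform import Rotation as R
np.set_printoptions(precision=4,suppress=True)
def cam(n):
    f=bot.grab_frame(n); h,w=f['img'].shape[:2]; F=h/2/np.tan(np.radians(f['vfov'])/2)
    f['K']=np.array([[F,0,f['cx']],[0,F,f['cy']],[0,0,1.]]); f['D']=np.array(f['distortion'],float)
    V=np.array(f['view']); S=np.diag([1,-1,-1.]); f['Rc']=S@V[:3,:3]; f['t']=S@V[:3,3]; return f
def proj(f,P):
    return cv2.projectPoints(np.array(P,float).reshape(-1,3),cv2.Rodrigues(f['Rc'])[0],f['t'],f['K'],f['D'])[0].reshape(-1,2)
def onz(f,uv,z):
    p=cv2.undistortPoints(np.array(uv,float).reshape(-1,1,2),f['K'],f['D']).reshape(-1,2)
    d=np.c_[p,np.ones(len(p))]@f['Rc']; c=-f['Rc'].T@f['t']
    return c+d*((np.array(z)-c[2])/d[:,2])[:,None]
def save(f,n,crop=None,s=1):
    im=f['img'][:,:,::-1]
    if crop: a,b,c,d=crop; im=im[b:d,a:c]
    cv2.imwrite('pics/'+n,cv2.resize(im,None,fx=s,fy=s,interpolation=cv2.INTER_CUBIC))
E
python3 - <<'E'
from h import *
fs={n:cam(n) for n in('scene','top')}
for n,f in fs.items(): save(f,n+'0.png',None,1.4)
for n,f in fs.items():
    print(n,'campos',-f['Rc'].T@f['t'],f['D'])
    for q in ['pail','pail_bar','hook_stand','hook_seat','cup','cup_rim','peg_stand','peg_foot','cradle','stain_can']:
        for d in bot.find_in(n,q)[:3]:
            print(q,np.array(d['position']),round(d['score'],2),proj(f,d['position'])[0].round())
s=bot.observe();print(s['clock'],s['position'],s['tool_rot'])
E
```

```text
scene campos [1.3188 0.4485 0.8187] [-0.0555  0.      0.      0.      0.    ]
pail [0.5194 0.0861 0.0702] 0.58 [308. 257.]
pail_bar [0.5226 0.0905 0.0647] 0.89 [309. 260.]
pail_bar [ 0.641  -0.2942  0.0157] 0.34 [186. 248.]
hook_stand [0.631  0.3088 0.0163] 0.86 [363. 327.]
hook_seat [0.6348 0.3067 0.0159] 0.68 [361. 327.]
cup [0.8056 0.2435 0.0483] 0.85 [310. 357.]
cup [ 0.5248 -0.0869  0.0549] 0.83 [259. 242.]
cup [ 0.2044 -0.3726  0.0405] 0.56 [244. 180.]
cup_rim [0.8055 0.2442 0.0491] 0.92 [311. 357.]
cup_rim [ 0.2101 -0.3671  0.0424] 0.8 [244. 181.]
cup_rim [ 0.5287 -0.083   0.0594] 0.57 [259. 242.]
peg_stand [ 0.641  -0.297   0.0156] 0.86 [185. 248.]
peg_foot [ 0.6367 -0.2932  0.0133] 0.72 [187. 248.]
cradle [ 0.5495 -0.0726  0.0114] 0.56 [258. 258.]
stain_can [0.7779 0.112  0.0845] 0.94 [269. 315.]
top campos [ 0.2711 -0.0504  1.3457] [0.0061 0.     0.     0.     0.    ]
pail [0.5199 0.0871 0.0375] 0.78 [237. 202.]
pail [ 0.623  -0.2994  0.0123] 0.36 [347. 173.]
pail_bar [0.5184 0.0921 0.044 ] 0.62 [235. 202.]
hook_stand [0.5969 0.2963 0.012 ] 0.6 [178. 182.]
hook_stand [0.7345 0.0946 0.0922] 0.24 [233. 136.]
hook_seat [0.5967 0.2961 0.0196] 0.71 [178. 182.]
cup [ 0.5027 -0.0921  0.0617] 0.64 [289. 205.]
cup [0.7814 0.2357 0.0527] 0.64 [194. 128.]
cup [ 0.1977 -0.3784  0.0529] 0.64 [380. 297.]
cup_rim [ 0.1944 -0.378   0.0545] 0.76 [380. 298.]
cup_rim [ 0.5087 -0.0959  0.0612] 0.74 [290. 203.]
cup_rim [0.7788 0.2313 0.0483] 0.57 [195. 129.]
peg_stand [ 0.6205 -0.3007  0.0158] 0.76 [348. 173.]
peg_foot [ 0.6242 -0.2983  0.015 ] 0.57 [347. 172.]
cradle [ 0.4942 -0.0935  0.0104] 0.78 [289. 210.]
stain_can [0.7354 0.0945 0.0956] 0.71 [233. 136.]
1.1 [0.157  0.605  0.2313] [3.1416 0.     2.8877]
```

View pics/scene0.png

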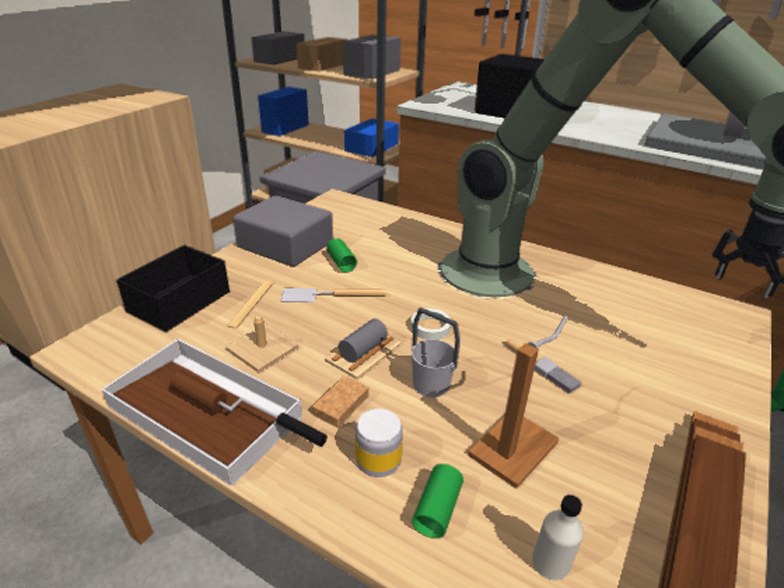

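View pics/top0.png

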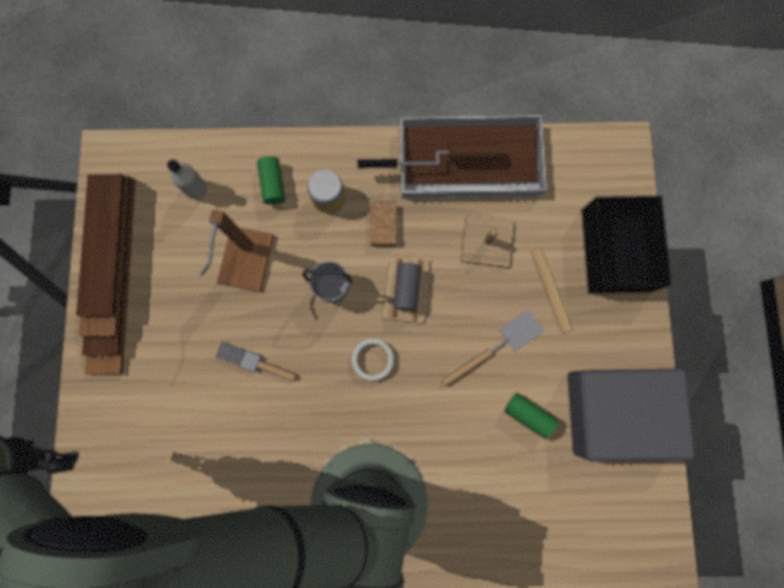

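The scene shows the pail at (435,360) in the enlarged view, the hook stand at (515,420), the peg stand at (262,345), and the can at (379,440). There are three cup candidates: grey at (362,340) in the cradle, green at (437,500), and green at (342,255). The grey one fits because it is the right colour and lies in the cradle. I'll confirm it in crops.

```bash
python3 - <<'E'
from h import *
save(cam('scene'),'sc1.png',(150,195,410,355),3)
save(cam('top'),'tc1.png',(130,115,390,245),3)
E
```

```text
(no output)
```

View pics/sc1.png

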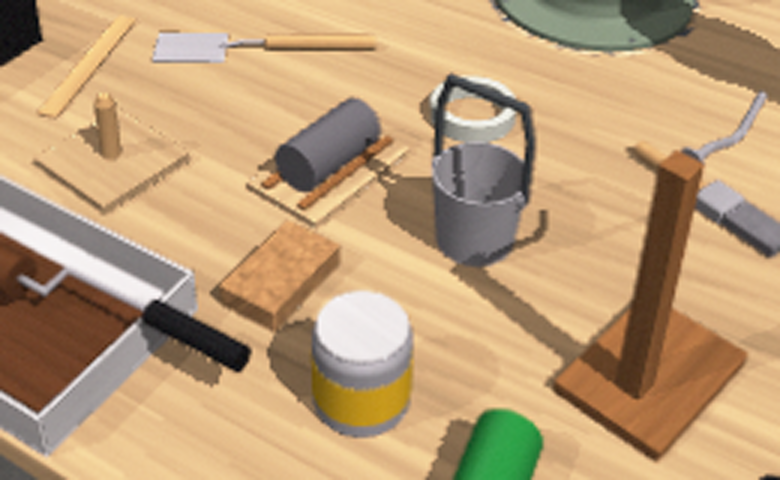

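View pics/tc1.png

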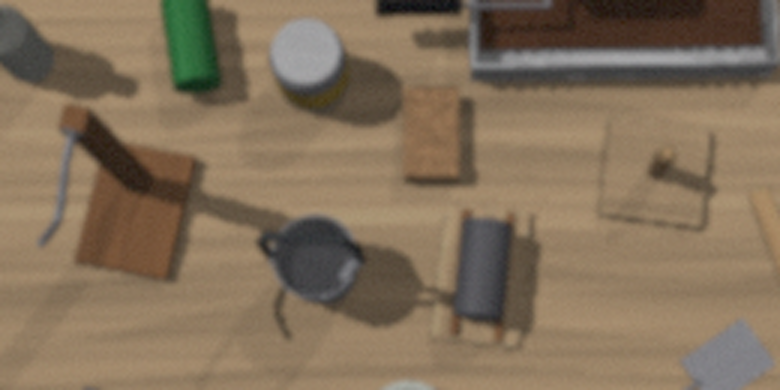

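The crops confirm the grey cup (scene crop (330,145), top crop (483,268)) lying in the cradle with its closed end away from the robot. The other two candidates are green, so I'll leave them alone. The hook tip points towards the robot, at top crop (42,243). Next I'll fit the poses from the clicked points.

```bash
cat > fit.py <<'E'
from h import *
from scipy.optimize import least_squares
S=cam('scene');T=cam('top')
O={'s':(S,150,195),'t':(T,130,115)}
def px(k,U): f,a,b=O[k]; return f,np.array([a+(U[0]+.5)/3-.5,b+(U[1]+.5)/3-.5])
def fit(name,obs,p0):
    # obs: (local point or list of candidates, cam, crop px)
    def r(p):
        c,s=np.cos(p[2]),np.sin(p[2]); out=[]
        for P,k,U in obs:
            f,u=px(k,U); x=[p[0]+c*P[0]-s*P[1],p[1]+s*P[0]+c*P[1],P[2]]
            out+=list(proj(f,x)[0]-u)
        return np.array(out)
    q=least_squares(r,p0,loss='soft_l1',x_scale=[.01,.01,.1]);print(name,q.x,np.degrees(q.x[2]).round(1));print(r(q.x).reshape(-1,2).round(1).tolist())
    return q.x
hs=.016
# foot width w guessed 100
fit('hook',[((45,-50,16),'s',(556,382)),((45,50,16),'s',(657,447)),((-105,50,16),'s',(746,353)),((0,0,268),'s',(681,167)),((-128,0,270),'s',(763,97)),((45,-50,16),'t',(197,158)),((-105,-50,16),'t',(167,275)),((-105,50,16),'t',(79,262)),((0,0,268),'t',(75,118)),((-128,0,270),'t',(42,243))] and [((a/1e3,b/1e3,c/1e3),k,U) for (a,b,c),k,U in [((45,-50,16),'s',(556,382)),((45,50,16),'s',(657,447)),((-105,50,16),'s',(746,353)),((0,0,268),'s',(681,167)),((-128,0,270),'s',(763,97)),((45,-50,16),'t',(197,158)),((-105,-50,16),'t',(167,275)),((-105,50,16),'t',(79,262)),((0,0,268),'t',(75,118)),((-128,0,270),'t',(42,243))]],[.62,.3,0])
fit('peg',[((a/1e3,b/1e3,c/1e3),k,U) for (a,b,c),k,U in [((60,-60,14),'s',(36,160)),((60,60,14),'s',(105,205)),((-60,60,14),'s',(190,156)),((0,0,94),'s',(105,96)),((60,60,14),'t',(607,118)),((60,-60,14),'t',(713,133)),((-60,-60,14),'t',(706,226)),((-60,60,14),'t',(600,213)),((0,0,94),'t',(667,154))]],[.62,-.3,0])
fit('cup(origin; z->-x)',[((a/1e3,b/1e3,c/1e3),k,U) for (a,b,c),k,U in [((0,0,39),'s',(295,166)),((0,0,68),'t',(487,218)),((-110,0,68),'t',(478,320)),((-110,0,68),'s',(350,100))]],[.56,-.1,0])
fit('pail',[((a/1e3,b/1e3,c/1e3),k,U) for (a,b,c),k,U in [((0,-40,185),'s',(450,80)),((0,40,185),'s',(527,107)),((0,0,90),'s',(483,172)),((0,0,90),'t',(316,258)),((0,40,185),'t',(267,243)),((0,-40,185),'t',(361,256))]],[.52,.09,0])
E
python3 fit.py
```

```text
hook [ 0.6215  0.2996 -0.2088] -12.0
[[0.2, 0.1], [-1.1, 0.5], [-1.0, -1.4], [0.1, -1.6], [0.1, -2.5], [-1.6, -1.4], [-1.5, 0.6], [-0.2, -0.5], [-0.1, -0.7], [-0.5, 0.3]]
peg [ 0.626  -0.3022 -0.1358] -7.8
[[-0.6, -1.3], [0.0, -0.2], [0.1, -2.2], [-0.2, -0.7], [0.5, -0.4], [-1.1, -1.5], [-1.6, 0.3], [-0.4, 0.6], [0.1, -0.5]]
cup(origin; z->-x) [ 0.5606 -0.1029 -0.0996] -5.7
[[0.1, 0.3], [0.2, 0.0], [0.6, -1.7], [3.5, -1.3]]
pail [ 0.5122  0.087  -0.0324] -1.9
[[0.5, -1.5], [-0.3, -1.0], [-0.6, -1.4], [-0.0, 0.4], [-0.2, -0.6], [-5.3, -4.5]]
```

```bash
cat >> fit.py <<'E'
def ov(p,col,ims):
    x,y,a=p; c,s=np.cos(a),np.sin(a)
    w=lambda P:[x+c*P[0]-s*P[1],y+s*P[0]+c*P[1],P[2]]
    t=np.linspace(0,2*np.pi,40)
    L=[[w((0,-.04,.185)),w((0,.04,.185))],[w((.048*np.cos(i),.048*np.sin(i),.09)) for i in t],[w((.04*np.cos(i),.04*np.sin(i),0)) for i in t]]
    for k,(f,im,a0,b0,z) in ims.items():
        for l in L:
            q=((proj(f,l)-[a0,b0]+.5)*z-.5)
            cv2.polylines(im,[np.round(q*16).astype(int).reshape(-1,1,2)],False,col,1,cv2.LINE_AA,4)
ims={}
for k,f,a0,b0 in(('s',S,280,210),('t',T,205,175)):
    im=cv2.resize(f['img'][b0:b0+80,a0:a0+56,::-1],None,fx=7,fy=7,interpolation=cv2.INTER_CUBIC); ims[k]=(f,im,a0,b0,7)
cv2.imwrite('pics/pailraw.png',ims['s'][1])
ov((.5122,.087,-.0324),(0,255,255),ims)
cv2.imwrite('pics/pail.png',np.hstack([v[1] for v in ims.values()]))
E
python3 fit.py >/dev/null
```

```text
(no output)
```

View pics/pail.png

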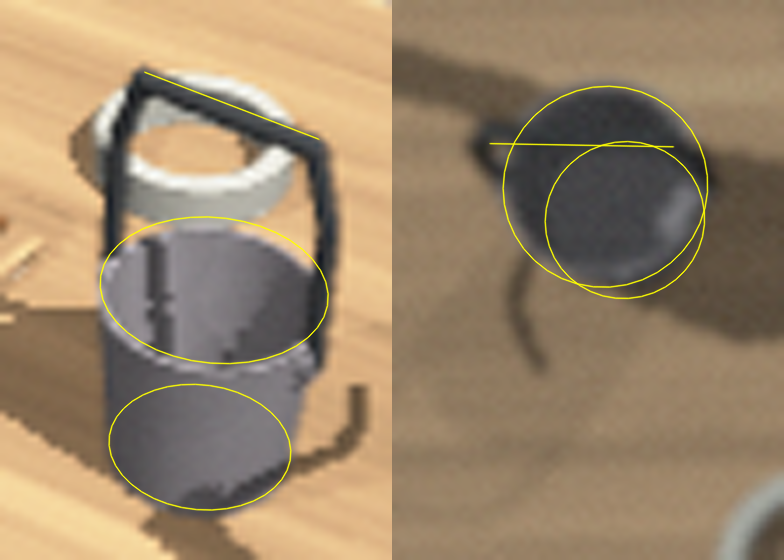

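```bash
cat >> h.py <<'E'
from scipy.linalg import logm,expm
import json
def Rd(yaw): return R.from_euler('xyz',[np.pi,0,np.radians(yaw)]).as_matrix()
def state(p=True):
    s=bot.observe(); T=np.eye(4);T[:3,:3]=R.from_euler('xyz',s['tool_rot']).as_matrix();T[:3,3]=s['position']
    with open('log.jsonl','a') as g: g.write(json.dumps({k:np.array(s[k]).tolist() for k in('clock','qpos','position','tool_rot')})+'\n')
    if p: print('t',round(s['clock'],2),'pos',np.array(s['position']),'rpy',np.degrees(s['tool_rot']),'q',np.array(s['qpos']),'w',round(s['grip_width'],4),'F',np.array(s['force']).round(1),s['finger_force'])
    return s,T
def screw(T0,pos,Rm,n=None,vmax=.045,wmax=7.5):
    T1=np.eye(4);T1[:3,:3]=Rm;T1[:3,3]=pos
    Dl=np.real(logm(np.linalg.inv(T0)@T1))
    w=R.from_matrix(T0[:3,:3].T@Rm).magnitude()
    if n is None: n=int(np.ceil(max(np.linalg.norm(Dl[:3,3])/vmax,np.degrees(w)/wmax,1)))
    E=expm(Dl/n)
    print(n,'rows: xyz',E[:3,3].round(4).tolist(),'twist',R.from_matrix(E[:3,:3]).as_rotvec().round(4).tolist())
    return T1
E
python3 - <<'E'
from h import *
s,T=state()
T=screw(T,[.513,.063,.30],Rd(87))
screw(T,[.513,.063,.166],Rd(87))
E
```

```text
t 1.4 pos [0.157  0.605  0.2313] rpy [-179.9974   -0.0001  165.4556] q [-1.3872  0.5214 -0.0363  1.5995  0.0212  1.0211 -0.1128] w 0.085 F [-0.6  0.5  0.3] 0.0
16 rows: xyz [-0.0437, -0.0041, -0.0043] twist [-0.0, 0.0, 0.0856]
3 rows: xyz [-0.0, -0.0, 0.0447] twist [-0.0, 0.0, 0.0]
```

Call:
apply_moves(claw=[0.085,0.085,0.085,0.085,0.085,0.085,0.085,0.085,0.085,0.085,0.085,0.085,0.085,0.085,0.085,0.085,0.085,0.085,0.085,0.085], xyz=[[0,0,-0.035],[0,0,-0.04],[0,0,-0.04],[-0.044,-0.004,0],[-0.044,-0.004,0],[-0.044,-0.004,0],[-0.044,-0.004,0],[-0.044,-0.004,0],[-0.044,-0.004,0],[-0.044,-0.004,0],[-0.044,-0.004,0],[-0.044,-0.004,0],[-0.044,-0.004,0],[-0.044,-0.004,0],[-0.044,-0.004,0],[-0.044,-0.004,0],[-0.044,-0.004,0],[-0.044,-0.004,0],[-0.044,-0.004,0],[0,0,0.045]], twist=[[0,0,0],[0,0,0],[0,0,0],[0,0,0.0856],[0,0,0.0856],[0,0,0.0856],[0,0,0.0856],[0,0,0.0856],[0,0,0.0856],[0,0,0.0856],[0,0,0.0856],[0,0,0.0856],[0,0,0.0856],[0,0,0.0856],[0,0,0.0856],[0,0,0.0856],[0,0,0.0856],[0,0,0.0856],[0,0,0.0856],[0,0,0]], force=80)

```text
clock: 3.4
position: [0.5194, 0.0545, 0.3053]
tool_rot: [3.133, -0.002, 1.508]
force: [1.8, 1.4, -0.6]
grip_width: 0.0851
finger_force: 0.0
```

```bash
python3 - <<'E'
from h import *
f=cam('scene');s,T=state()
im=cv2.resize(f['img'][200:280,280:336,::-1],None,fx=7,fy=7,interpolation=cv2.INTER_CUBIC)
f2=cam('top');im2=cv2.resize(f2['img'][160:240,205:261,::-1],None,fx=7,fy=7,interpolation=cv2.INTER_CUBIC)
cv2.imwrite('pics/ap.png',np.hstack([im,im2]))
print(proj(f,[.513,.063,.285]),proj(f,[.514,.088,.185]))
screw(T,[.513,.063,.166],Rd(87))
E
```

```text
t 3.45 pos [0.5156 0.0575 0.2962] rpy [-179.8642    0.0645   86.7236] q [-0.5917  0.308   0.47    1.8118 -0.1572  1.0612 -0.1205] w 0.0851 F [-1.6  0.3 -9.5] 0.0
[[306.9704 191.7278]] [[312.4194 224.9511]]
3 rows: xyz [0.0018, -0.0009, 0.0434] twist [-0.0008, 0.0004, -0.0016]
```

View pics/ap.png

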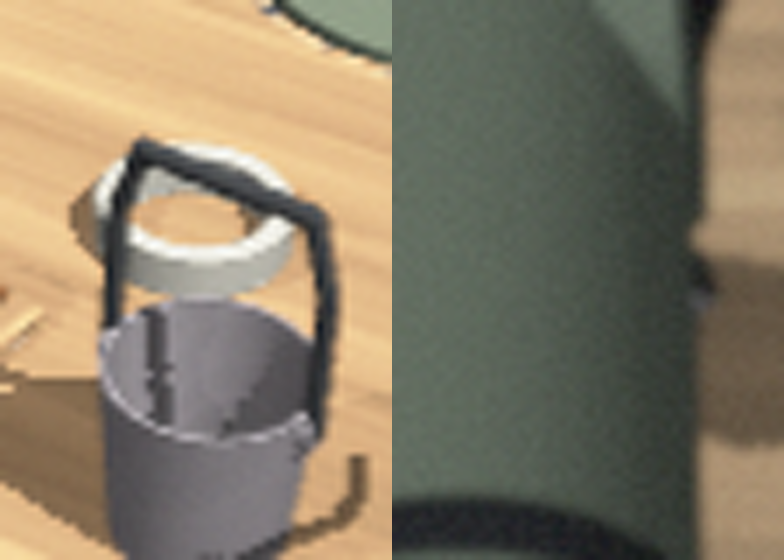

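The scene still shows the bar clear at about (230,180) in the crop, so I'll descend and pinch it.

Call:
apply_moves(claw=[0.085,0.085,0.085,0.085,0.04,0.0,0.0,0.0,0.0,0.0,0.0], xyz=[[0.002,0,0.043],[0.002,0,0.043],[0.002,-0.002,0.034],[0,0,0.01],[0,0,0],[0,0,0],[0,0,0],[0,0,0],[0,0,0],[0,0,0],[0,0,0]], twist=[[0,0,0],[0,0,0],[0,0,0],[0,0,0],[0,0,0],[0,0,0],[0,0,0],[0,0,0],[0,0,0],[0,0,0],[0,0,0]], force=90)

```text
clock: 4.6
position: [0.5159, 0.0662, 0.1722]
tool_rot: [3.141, -0.001, 1.518]
force: [-3.2, -0.4, 12.9]
grip_width: 0.0067
finger_force: 88.3
```

```bash
python3 - <<'E'
from h import *
s,T=state()
E
```

```text
t 4.6 pos [0.5159 0.0662 0.1722] rpy [179.947   -0.0287  86.972 ] q [-0.5437  0.4653  0.4054  1.9499 -0.2561  0.7749 -0.0457] w 0.0067 F [-3.2 -0.4 12.9] 88.28029274940491
```

```bash
python3 - <<'E'
from h import *
f=cam('scene');save(f,'grip.png',(270,150,370,280),5)
for q in['pail','pail_bar']:
    print(q,[(np.array(d['position']),d['score']) for d in bot.find_in('scene',q)[:2]])
E
```

```text
pail [(array([0.5232, 0.0878, 0.0674]), 0.72), (array([0.6353, 0.31  , 0.0144]), 0.39)]
pail_bar [(array([0.5217, 0.0935, 0.0654]), 0.8), (array([ 0.5252, -0.0875,  0.0551]), 0.3)]
```

View pics/grip.png

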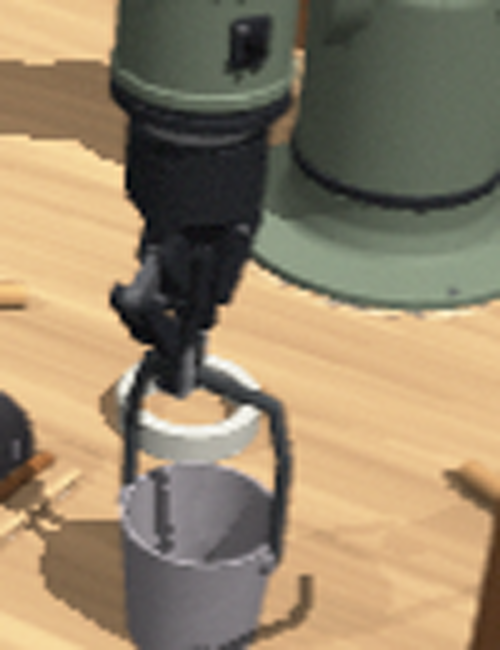

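The bar sits between the fingers. I'll lift, then plan the approach to the hook.

Call:
apply_moves(claw=[0,0,0,0,0,0], xyz=[[0,0,-0.01],[0,0,-0.02],[0,0,-0.03],[0,0,-0.03],[0,0,-0.025],[0,0,0]], twist=[[0,0,0],[0,0,0],[0,0,0],[0,0,0],[0,0,0],[0,0,0]])

```text
clock: 5.35
position: [0.5166, 0.0663, 0.2896]
tool_rot: [3.137, -0.002, 1.518]
force: [0.5, -0.4, -3.3]
grip_width: 0.0069
finger_force: 88.3
```

```bash
python3 - <<'E'
from h import *
s,T=state()
T=screw(T,[.4305,.3146,.283],Rd(78),vmax=.03)
T=screw(T,[.531-.0052,.3188-.0245,.283],Rd(78),vmax=.02)
E
```

```text
t 5.35 pos [0.5166 0.0663 0.2896] rpy [179.7511  -0.0984  86.9716] q [-0.6066  0.3147  0.4701  1.8217 -0.1644  1.0387 -0.1261] w 0.0069 F [ 0.5 -0.4 -3.3] 88.27672004699707
9 rows: xyz [0.0262, -0.0129, 0.0007] twist [0.0005, -0.0002, 0.0174]
5 rows: xyz [-0.0, 0.0195, 0.0] twist [0.0, -0.0, -0.0]
```

Call:
apply_moves(claw=[0,0,0,0,0,0,0,0,0,0,0,0,0], xyz=[[0.013,-0.007,0],[0.026,-0.013,0],[0.026,-0.013,0],[0.026,-0.013,0],[0.026,-0.013,0],[0.026,-0.013,0],[0.026,-0.013,0],[0.026,-0.013,0],[0.026,-0.013,0],[0.014,-0.006,0],[0,0,0],[0,0,0],[0,0,0]], twist=[[0,0,0.009],[0,0,0.0174],[0,0,0.0174],[0,0,0.0174],[0,0,0.0174],[0,0,0.0174],[0,0,0.0174],[0,0,0.0174],[0,0,0.0174],[0,0,0.009],[0,0,0],[0,0,0],[0,0,0]])

```text
clock: 6.65
position: [0.4286, 0.3126, 0.2861]
tool_rot: [-3.141, 0.001, 1.36]
force: [0.7, -1.3, -3.0]
grip_width: 0.0064
finger_force: 88.2
```

```bash
python3 - <<'E'
from h import *
s,T=state()
screw(T,[.531-.0052,.3188-.0245,.283],Rd(78),vmax=.02)
f=cam('scene');g=cam('top');a=f['img'][170:290,320:420,::-1];b=g['img'][160:280,150:250,::-1]
cv2.imwrite('pics/pre.png',cv2.resize(np.hstack([a,b]),None,fx=4,fy=4,interpolation=cv2.INTER_CUBIC))
E
```

```text
t 6.65 pos [0.4286 0.3126 0.2861] rpy [-179.9934    0.0389   77.9266] q [-1.0486  0.3313  0.3992  1.7968 -0.1464  1.0432 -0.8056] w 0.0064 F [ 0.7 -1.3 -3. ] 88.22678446769714
5 rows: xyz [0.0005, 0.0198, 0.0006] twist [-0.0, 0.0001, -0.0003]
```

View pics/pre.png

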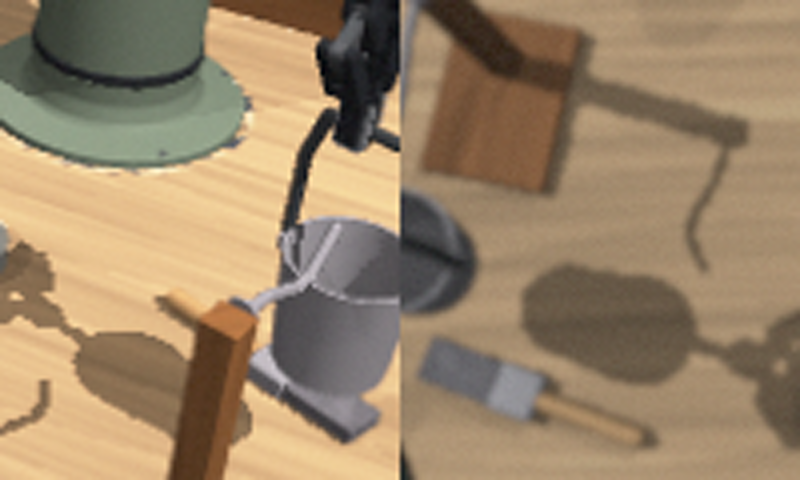

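The pail hangs slightly ahead of the hook tip (crop (338,226)) with its bar above the tip, and the left handle corner is at crop (330,115). I'll check the offsets numerically.

```bash
python3 - <<'E'
from h import *
s,T=state(False);f=cam('scene')
p=T[:3,3];y=np.array([.208,.978,0])
B=p+.022*y+[0,0,.0128]
print('corner-',proj(f,B-.04*y),'mid',proj(f,B),'corner+',proj(f,B+.04*y))
hx=np.array([.978,-.208]);o=np.array([.6215,.2996])
print('tip',proj(f,[*(o-.128*hx),.27]),'seat',proj(f,[*(o-.0925*hx),.242]))
print('local of B in stand:',(B[:2]-o)@hx,(B[:2]-o)@y[:2], B[2])
# dark handle pixels by row near the right end
im=f['img'][170:260,395:450].astype(int)
save(f,'pre2.png',(385,170,455,270),6)
E
```

```text
corner- [[402.3401 198.0066]] mid [[416.5375 203.9734]] corner+ [[431.3422 210.2084]]
tip [[404.1321 224.5132]] seat [[394.8458 239.7998]]
local of B in stand: -0.191333102288622 -0.0052618079135836075 0.29908754893339784
```

View pics/pre2.png

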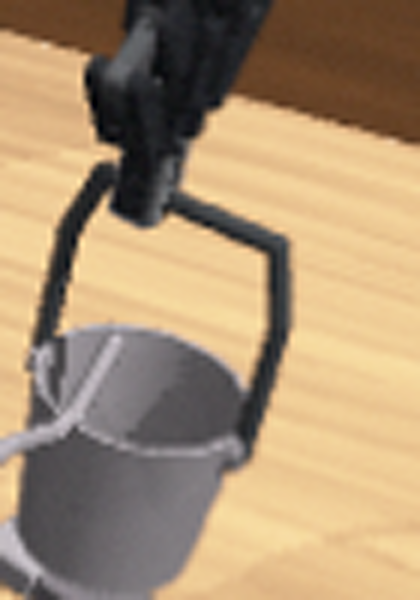

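The right handle corner at crop (283,240) matches the prediction, so I'll move in over the hook tip.

Call:
apply_moves(claw=[0,0,0,0,0,0,0,0,0,0,0,0,0], xyz=[[0.001,0.01,0],[0.001,0.019,0],[0,0.02,0],[0,0.02,0],[0,0.02,0],[0,0.01,0],[0,0,0],[0,0,0],[0,0,0.01],[0,0,0.01],[0,0,0.01],[0,0,0.008],[0,0,0]], twist=[[0,0,0],[0,0,0],[0,0,0],[0,0,0],[0,0,0],[0,0,0],[0,0,0],[0,0,0],[0,0,0],[0,0,0],[0,0,0],[0,0,0],[0,0,0]])

```text
clock: 8.1
position: [0.525, 0.2947, 0.2469]
tool_rot: [-3.14, 0.002, 1.361]
force: [-0.0, 0.2, -4.0]
grip_width: 0.0065
finger_force: 88.2
```

```bash
python3 - <<'E'
from h import *
s,T=state()
p=T[:3,3];y=np.array([.208,.978,0]);B=p+.022*y+[0,0,.0128]
hx=np.array([.978,-.208]);o=np.array([.6215,.2996])
print((B[:2]-o)@hx,(B[:2]-o)@y[:2], B[2])
f=cam('scene');save(f,'in.png',(345,160,445,260),6)
E
```

```text
t 8.1 pos [0.525  0.2947 0.2469] rpy [-179.9232    0.0902   77.988 ] q [-0.88    0.4981  0.394   1.66   -0.2155  1.0286 -0.6267] w 0.0065 F [-0.   0.2 -4. ] 88.22286128997803
-0.09330497363279186 -0.002880545994337316 0.2596501306310229
```

View pics/in.png

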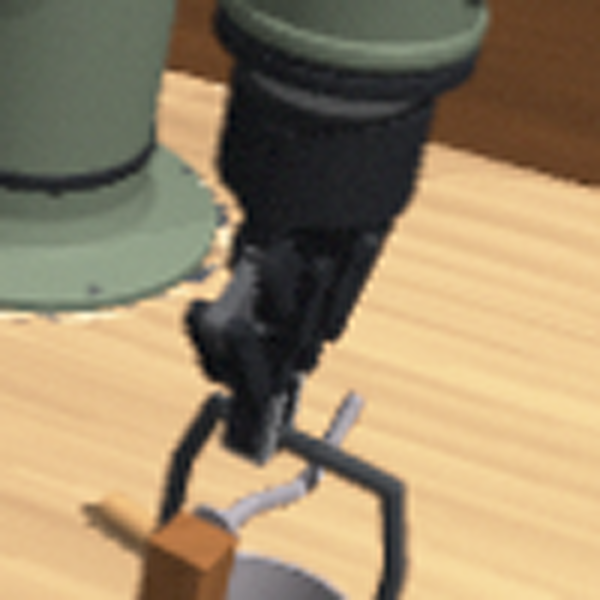

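The bar is above the seat with the hook tip up behind it at crop (352,400). I've used all 10 pictures, so I'll go by numbers from here.

Call:
apply_moves(claw=[0,0,0,0,0], xyz=[[0,0,0.003],[0,0,0.003],[0,0,0.003],[0,0,0.002],[0,0,0]], twist=[[0,0,0],[0,0,0],[0,0,0],[0,0,0],[0,0,0]])

```text
clock: 8.65
position: [0.5258, 0.2949, 0.2374]
tool_rot: [3.141, -0.0, 1.361]
force: [-1.3, -0.7, 3.5]
grip_width: 0.0066
finger_force: 89.0
```

Call:
apply_moves(claw=[0.012,0.02,0.03,0.04,0.04,0.04,0.04,0.04,0.04,0.04], xyz=[[0,0,0],[0,0,0],[0,0,0],[0,0,0],[0,0,0],[0,0,-0.01],[0,0,-0.025],[0,0,-0.03],[0,0,-0.03],[0,0,0]], twist=[[0,0,0],[0,0,0],[0,0,0],[0,0,0],[0,0,0],[0,0,0],[0,0,0],[0,0,0],[0,0,0],[0,0,0]])

```text
clock: 9.65
position: [0.527, 0.2952, 0.3368]
tool_rot: [3.138, -0.004, 1.361]
force: [0.5, 0.9, 0.4]
grip_width: 0.0402
finger_force: 0.0
```

```bash
cat > kin.py <<'E'
from h import *
from scipy.optimize import least_squares
L=[json.loads(l) for l in open('log.jsonl')]
Q=np.array([l['qpos'] for l in L]);P=np.array([l['position'] for l in L]);M=[R.from_euler('xyz',l['tool_rot']).as_matrix() for l in L]
import itertools
def Rot(ax,a): return R.from_euler(ax,a).as_matrix()
def fk(q,g,sg,off):
    # z y z y z y z chain; offsets along z (d) and elbow x
    A=np.eye(3);p=np.array([0,0,g[0]])
    A=A@Rot('z',sg[0]*q[0]+off[0])@Rot('y',q[1]); A=A@Rot('z',sg[1]*q[2]); p=p+A@[g[4],0,g[1]]
    A=A@Rot('y',q[3]);A=A@Rot('z',sg[2]*q[4]); p=p+A@[g[5],0,g[2]]
    A=A@Rot('y',q[5]);p=p+A@[g[6],0,g[3]]; A=A@Rot('z',sg[3]*q[6]+off[1]); return p,A
if __name__=='__main__':
    best=[]
    for sg in itertools.product([1,-1],repeat=4):
        def r(v):
            o=[]
            for q,p,m in zip(Q,P,M):
                pp,A=fk(q,v[:7],sg,v[7:9]); o+=list((pp-p)*5)+list((A-m).ravel())
            return np.array(o+list(.01*v[4:7]))
        for o2 in(0,np.pi/2,np.pi,-np.pi/2):
            z=least_squares(r,[.33,.4,.4,.2,0,0,0,0,o2]);best.append((z.cost,sg,z.x))
    best.sort(key=lambda b:b[0])
    for b in best[:3]: print(b)
E
python3 - <<'E'
from h import *
s,T=state()
for q in['pail','hook_stand','cup','cup_rim','peg_stand','peg_foot']:
    for c in('scene','top'):
        cam(c);print(q,c,[(np.array(d['position']),round(d['score'],2)) for d in bot.find_in(c,q)[:2]])
E
python3 kin.py
```

```text
t 9.65 pos [0.527  0.2952 0.3368] rpy [179.7689  -0.255   77.956 ] q [-0.8992  0.4205  0.4226  1.5419 -0.1805  1.2119 -0.6568] w 0.0402 F [0.5 0.9 0.4] 0.0
pail scene [(array([0.5434, 0.3242, 0.1359]), 0.74), (array([ 0.6406, -0.2946,  0.0157]), 0.68)]
pail top [(array([0.5295, 0.3178, 0.1107]), 0.9)]
hook_stand scene [(array([0.6305, 0.3079, 0.0179]), 0.65), (array([ 0.5272, -0.0856,  0.057 ]), 0.41)]
hook_stand top [(array([0.6058, 0.2874, 0.0162]), 0.71)]
cup scene [(array([ 0.2059, -0.371 ,  0.0459]), 0.73), (array([ 0.5266, -0.0857,  0.0568]), 0.61)]
cup top [(array([0.7819, 0.2377, 0.0499]), 0.93), (array([ 0.1958, -0.3802,  0.0541]), 0.93)]
cup_rim scene [(array([0.8048, 0.2456, 0.0452]), 0.97), (array([ 0.5296, -0.0842,  0.057 ]), 0.71)]
cup_rim top [(array([ 0.1969, -0.3758,  0.0545]), 0.97), (array([ 0.5088, -0.095 ,  0.0639]), 0.83)]
peg_stand scene [(array([ 0.64  , -0.2969,  0.0137]), 0.76)]
peg_stand top [(array([ 0.6198, -0.3012,  0.0142]), 0.72)]
peg_foot scene [(array([ 0.5263, -0.0844,  0.0561]), 0.72), (array([ 0.6366, -0.295 ,  0.0105]), 0.65)]
peg_foot top [(array([ 0.6246, -0.299 ,  0.011 ]), 0.75)]
(np.float64(0.0017083392117188344), (-1, -1, -1, -1), array([ 0.4103,  0.511 ,  0.4141,  0.4016,  0.0094, -0.0068, -0.0067,
       -0.0971,  1.4737]))
(np.float64(0.0017083392117189231), (-1, -1, -1, -1), array([ 0.4103,  0.511 ,  0.4141,  0.4016,  0.0094, -0.0068, -0.0067,
       -0.0971,  1.4737]))
(np.float64(0.0017083392117191243), (-1, -1, -1, -1), array([ 0.4103,  0.511 ,  0.4141,  0.4016,  0.0094, -0.0068, -0.0067,
       -0.0971,  1.4737]))
```

The pail now hangs on the hook: its visible middle rose to about 0.12 m, with zero force on the tool. Next I'll plan the cup flip, using the kinematics fitted from the logged poses.

```bash
cat > kin2.py <<'E'
from kin import *
# general fit: alternate z/y axes, link vectors with x,y,z, small zero offsets
def fk2(q,v):
    A=np.eye(3);p=np.array([0,0,v[0]]);q=np.asarray(q)*[-1,1,-1,1,-1,1,-1]
    for i in range(7):
        A=A@Rot('zyzyzyz'[i],q[i]+(np.pi/2 if i==6 else 0)+(v[10+i]))
        if i==2:p=p+A@[v[4],v[7],v[1]]
        if i==4:p=p+A@[v[5],v[8],v[2]]
        if i==6:p=p+A@[v[6],v[9],v[3]]
    return p,A
def fit():
    def r(v):
        o=[]
        for q,p,m in zip(Q,P,M):
            pp,A=fk2(q,v);o+=list((pp-p)*10)+list((A-m).ravel())
        return np.array(o+list(.02*v[4:10])+list(.01*v[10:]))
    z=least_squares(r,[.41,.51,.41,.4]+[0]*13);return z.x,z.cost
if __name__=='__main__':
    v,c=fit();print(c,v);np.save('v.npy',v)
    for q,p,m in zip(Q,P,M): pp,A=fk2(q,v);print((pp-p).round(4),R.from_matrix(A.T@m).magnitude().round(4))
E
python3 kin2.py
```

```text
0.0010647345443437139 [ 0.5945  0.5132  0.4217  0.5903 -0.0037  0.0018  0.0016 -0.038  -0.0018
 -0.0001 -0.0317  0.0242 -0.0102 -0.0444  0.0119  0.0218 -0.041 ]Traceback (most recent call last):
  File "kin2.py", line 20, in <module>
    for q,p,m in zip(Q,P,M): pp,A=fk2(q,v);print((pp-p).round(4),R.from_matrix(A.T@m).magnitude().round(4))
                                                                 ^^^^^^^^^^^^^^^^^^^^^^^^^^^^^^^^^^^^^^
AttributeError: 'float' object has no attribute 'round'
```

```bash
sed -i 's/\.round(4))$/)/; s/list(.01\*v\[10:\])/list(.3*v[10:])/' kin2.py; python3 - <<'E'
from h import *
f=cam('scene');print([proj(f,[0,0,h])[0].round(1).tolist() for h in(.3,.34,.38,.42,.6)])
E
python3 kin2.py
```

```text
[[356.4, 123.9], [357.9, 113.5], [359.3, 102.9], [360.8, 91.9], [367.9, 38.2]]
0.00126733688192339 [ 0.5715  0.5127  0.4212  0.5668  0.0029  0.001   0.0015 -0.04   -0.0017
 -0.0004 -0.0235  0.0135 -0.012  -0.0316  0.0085  0.0192 -0.0343]
[ 0.0001  0.0017 -0.0019] 0.0048007900381834305
[-0.0015  0.0003  0.0007] 0.002273207681863342
[-0.0003  0.0002 -0.0009] 0.002803163676246617
[0.0002 0.0007 0.0006] 0.0024108426592859672
[0.0001 0.0009 0.0002] 0.0018395802858417716
[0.0002 0.001  0.0002] 0.001842472846299363
[-0.0008 -0.0023  0.0002] 0.0029648031180398824
[ 0.0002 -0.001   0.0009] 0.003279769828914017
```

```bash
cat > plan.py <<'E'
from kin2 import *
lo=np.array([-2.91,-.3,-1.5,.17,-1.26,.16,-2.52]);hi=np.array([2.91,2.13,1.42,2.43,4.41,1.93,2.52])
def fitb(h=.34):
    def r(u):
        v=np.r_[h,u];o=[]
        for q,p,m in zip(Q,P,M):
            pp,A=fk2(q,v);o+=list((pp-p)*10)+list((A-m).ravel())
        return np.array(o+list(.02*v[4:10])+list(.3*v[10:]))
    z=least_squares(r,[.51,.41,.4]+[0]*13);return np.r_[h,z.x]
V=fitb()
def err(q,T):
    p,A=fk2(q,V);return np.r_[T[:3,3]-p,.3*R.from_matrix(T[:3,:3]@A.T).as_rotvec()]
def track(q,Ts,it=4):
    mar=9;worst=0;q=q.copy();qs=[]
    for T in Ts:
        for _ in range(it):
            e=err(q,T);J=np.array([(err(q+1e-5*np.eye(7)[i],T)-e)/-1e-5 for i in range(7)]).T
            act=np.ones(7,bool)
            for _ in range(3):
                Ja=J*act;dq=Ja.T@np.linalg.solve(Ja@Ja.T+2e-4*np.eye(6),e)
                bad=((q+dq>hi)|(q+dq<lo))&act
                if not bad.any():break
                act&=~bad
            q=np.clip(q+np.clip(dq*act,-.2,.2),lo,hi)
        worst=max(worst,np.abs(err(q,T)).max());mar=min(mar,(np.minimum(q-lo,hi-q)).min());qs.append(q.copy())
    return np.array(qs),worst,mar
def interp(T0,T1,n=None):
    Dl=np.real(logm(np.linalg.inv(T0)@T1))
    if n is None:n=int(np.ceil(max(np.linalg.norm(Dl[:3,3])/.04,R.from_matrix(T0[:3,:3].T@T1[:3,:3]).magnitude()/.1,1)))
    return [T0@expm(Dl*(i+1)/n) for i in range(n)]
def mk(p,Rm):T=np.eye(4);T[:3,:3]=Rm;T[:3,3]=p;return T
cy=np.array([.5606,-.1029]);a=np.radians(-5.7);m=-np.array([np.cos(a),np.sin(a),0])
C0=mk([*cy,.039],np.c_[np.cross([0,0,1.],m),[0,0,1.],m])   # cup y up, z to mouth
peg=np.array([.626,-.3022])
def Cf(beta,z): # inverted cup: z down, cup y (tool side) horizontal at azimuth beta ; tool points to -y
    b=np.radians(beta);y=np.array([np.cos(b),np.sin(b),0]);zz=np.array([0,0,-1.]);return mk([*peg,z],np.c_[np.cross(y,zz),y,zz])
def grasp(s,tau,flip,d=-.004): # tool in cup frame: tool z = -y tilted by tau towards +z(mouth); d: tcp beyond...
    t=np.radians(tau);z=np.array([0,-np.cos(t),np.sin(t)]);y=np.array([flip,0,0.]);x=np.cross(y,z)
    # grasp point (19+d behind) on axis at s
    return mk(np.array([0,0,s])+z*(.019+d),np.c_[x,y,z])
if __name__=='__main__':
    print(V)
    q0=Q[-1];T0=mk(P[-1],M[-1])
    for flip in(1,-1):
      for tau in(0,15,25):
        G=grasp(.032,tau,flip);Tg=C0@G;Tp=Tg.copy();Tp[2,3]+=.15
        qs,w,mr=track(q0,interp(T0,Tp)+interp(Tp,Tg)+interp(Tg,Tp)+[Tp]);print('grasp',flip,tau,'err',w.round(4),'mar',mr.round(2),qs[-1])
        Cl=C0.copy();Cl[2,3]+=.15
        for beta in range(60,241,20):
            Tf=Cf(beta,.24)@G;Te=Cf(beta,.128)@G
            # stage: yaw level cup to match, over mid position
            mid=Cl.copy();bb=np.radians(beta);zz=np.array([np.cos(bb),np.sin(bb),0]);mid[:3,:3]=np.c_[np.cross([0,0,1.],zz),[0,0,1.],zz];mid[:3,3]=[.55,-.2,.25]
            Tm=mid@G
            for nm,path in(('direct',interp(Tp,Tf)),('mid',interp(Tp,Tm)+interp(Tm,Tf))):
                q2,w2,m2=track(qs[-1],path+interp(Tf,Te))
                if w2<.01: print('  ',nm,beta,'err',w2.round(4),'mar',m2.round(2),'end',q2[-1],'rows',len(path))
E
python3 plan.py
```

```text
[ 0.34    0.512   0.4229  0.3318  0.0053  0.0023  0.0009 -0.045   0.0061
 -0.0005 -0.0308  0.0092 -0.0057 -0.0247  0.0046  0.0159 -0.0348]
grasp 1 0 err 0.0 mar 0.41 [-0.4518  0.5859  0.7462  1.9048 -0.5182  0.8577 -1.1129]
   mid 200 err 0.0029 mar 0.0 end [ 1.6191  1.6525 -1.1468  1.8631 -1.0943  0.3815  1.2978] rows 21
   direct 220 err 0.0 mar 0.0 end [ 1.3307  1.4    -0.7776  1.5665 -0.9557  0.9749  0.9617] rows 18
   mid 220 err 0.0 mar 0.0 end [ 1.1696  1.3031 -0.5181  1.5697 -1.2109  1.1604  1.0972] rows 24
   direct 240 err 0.0 mar 0.01 end [ 0.927   1.35   -0.2353  1.2156 -1.125   1.5955  0.9041] rows 19
   mid 240 err 0.0 mar 0.03 end [ 0.8738  1.3458 -0.1366  1.2166 -1.2037  1.6501  0.9341] rows 28
grasp 1 15 err 0.0 mar 0.67 [-0.3965  0.7339  0.7452  1.6892 -0.4546  1.193  -1.1696]
   direct 200 err 0.0093 mar 0.0 end [ 1.5737  1.4509 -1.1478  1.9363 -1.2238  0.1707  1.2511] rows 17
   mid 200 err 0.0 mar 0.01 end [ 1.5732  1.45   -1.1468  1.9363 -1.2274  0.1718  1.254 ] rows 21
   direct 220 err 0.0 mar 0.01 end [ 1.0763  1.125  -0.4006  1.6484 -1.2277  1.0241  1.025 ] 
[... 3444 characters left out ...]
  mid 80 err 0.0 mar 0.26 end [-0.6274  1.4591  1.0806  1.5379 -0.0123  0.7782 -0.2857] rows 33
   direct 100 err 0.0 mar 0.11 end [-0.7533  1.5031  1.1475  1.8301 -0.1598  0.2728 -0.0437] rows 20
   mid 100 err 0.0 mar 0.11 end [-0.7501  1.4938  1.1374  1.8294 -0.112   0.2728 -0.086 ] rows 29
   direct 120 err 0.0023 mar 0.0 end [-0.4003  1.0337  0.4889  2.0631  2.0259  0.6868 -1.6964] rows 18
   mid 120 err 0.009 mar 0.02 end [-0.4442  1.063   0.55    2.0632  2.0394  0.6385 -1.7456] rows 26
   direct 200 err 0.0025 mar 0.0 end [ 1.5979  1.4704 -1.3251  1.9302  1.1468  0.171   1.9889] rows 17
   mid 200 err 0.0001 mar 0.0 end [ 1.5946  1.4619 -1.3161  1.9301  1.12    0.1605  2.0104] rows 21
```

```bash
cat > plan2.py <<'E'
from plan import *
def pts(q):
    v=V.copy();q=np.asarray(q)*[-1,1,-1,1,-1,1,-1];A=np.eye(3);p=np.array([0,0,v[0]]);o=[]
    for i in range(7):
        A=A@Rot('zyzyzyz'[i],q[i]+(np.pi/2 if i==6 else 0)+v[10+i])
        if i==2:p=p+A@[v[4],v[7],v[1]];o.append(p)
        if i==4:p=p+A@[v[5],v[8],v[2]];o.append(p)
    return np.array(o)
def hookd(q):
    e,w=pts(q);b=np.array([0,0,.34]);H=[np.array([.6215,.2996,.265]),np.array([.496,.326,.272]),np.array([.53,.319,.25]),np.array([.735,.095,.095])]
    L=[b+(e-b)*t for t in np.linspace(0,1,20)]+[e+(w-e)*t for t in np.linspace(0,1,20)]
    return min(np.linalg.norm(l-h) for l in L for h in H)
if __name__=='__main__':
    q0=Q[-1];T0=mk(P[-1],M[-1])
    for tau in(25,35,42):
        G=grasp(.032,tau,-1);Tg=C0@G;Tp=Tg.copy();Tp[2,3]+=.15
        qs,w,mr=track(q0,interp(T0,Tp)+interp(Tp,Tg)+interp(Tg,Tp)+[Tp]);print('grasp',tau,'err',w.round(4),'mar',mr.round(2),qs[-1],'hd',min(map(hookd,qs)).round(3))
        for beta in(60,75,90,100,110):
            Tf=Cf(beta,.24)@G;Te=Cf(beta,.128)@G
            path=interp(Tp,Tf);q2,w2,m2=track(qs[-1],path+interp(Tf,Te))
            print('  ',beta,'err',w2.round(4),'mar',m2.round(2),'end',q2[-1],'rows',len(path),'hd',min(map(hookd,q2)).round(3),'elb/wr',pts(q2[-1]).round(2).tolist())
E
python3 plan2.py
```

```text
grasp 25 err 0.0 mar 0.57 [-0.0449  0.7033  0.1921  1.5374 -0.0987  1.3497  1.6451] hd 0.319
   60 err 0.0 mar 0.31 end [-0.4541  1.4835  1.0511  1.2107 -0.0549  1.2444 -0.3848] rows 24 hd 0.199 elb/wr [[0.47, 0.18, 0.42], [0.77, -0.05, 0.23]]
   75 err 0.0 mar 0.26 end [-0.5925  1.4712  1.0864  1.4598 -0.0415  0.8968 -0.2941] rows 22 hd 0.171 elb/wr [[0.44, 0.25, 0.42], [0.7, -0.03, 0.23]]
   90 err 0.0 mar 0.21 end [-0.7041  1.4875  1.1301  1.6892 -0.0834  0.5301 -0.1716] rows 21 hd 0.146 elb/wr [[0.41, 0.3, 0.42], [0.63, -0.02, 0.23]]
   100 err 0.0 mar 0.11 end [-0.7533  1.5031  1.1475  1.8301 -0.1598  0.2728 -0.0437] rows 20 hd 0.14 elb/wr [[0.4, 0.32, 0.41], [0.58, -0.02, 0.23]]
   110 err 0.0011 mar 0.0 end [-0.7159  1.3693  0.9835  1.9464  1.3558  0.1604 -1.4135] rows 19 hd 0.191 elb/wr [[0.4, 0.29, 0.47], [0.53, -0.03, 0.23]]
grasp 35 err 0.0 mar 0.38 [-0.0199  0.8089  0.1652  1.3983 -0.0808  1.5545  1.6311] hd 0.295
   60 err 0.0 mar 0.38 end [-0.4215  1.3605  0.9764  1.2756 -0.0844  1.158  -0.3468] rows 24 hd 0.252 elb/wr [[0.47, 0.16, 0.48], [0.76, -0.08, 0.28]]
   75 err
[... 745 characters left out ...]
3177 -0.1133  1.101  -0.3085] rows 24 hd 0.289 elb/wr [[0.46, 0.14, 0.51], [0.74, -0.1, 0.31]]
   75 err 0.0 mar 0.29 end [-0.4806  1.2271  0.9305  1.517  -0.0594  0.8098 -0.1797] rows 22 hd 0.278 elb/wr [[0.44, 0.18, 0.54], [0.69, -0.08, 0.31]]
   90 err 0.0 mar 0.3 end [-0.5463  1.1838  0.9389  1.7038 -0.0264  0.5039 -0.0368] rows 21 hd 0.289 elb/wr [[0.42, 0.2, 0.56], [0.63, -0.07, 0.31]]
   100 err 0.0 mar 0.13 end [-0.5693  1.1571  0.941   1.8183 -0.0243  0.2927  0.0832] rows 20 hd 0.301 elb/wr [[0.41, 0.21, 0.57], [0.59, -0.07, 0.31]]
   110 err 0.0021 mar 0.01 end [-0.4947  1.0311  0.7807  1.9127  0.9169  0.1665 -0.6576] rows 19 hd 0.335 elb/wr [[0.4, 0.16, 0.62], [0.55, -0.08, 0.31]]
```

```bash
cat > fit3.py <<'E'
exec(open('fit.py').read().split("hs=.016")[0])
g=lambda l:[((a/1e3,b/1e3,c/1e3),k,U) for (a,b,c),k,U in l]
fit('cradle',g([((80,-50,10),'s',(248,186)),((80,50,10),'s',(311,220)),((-80,50,10),'s',(410,151)),((-80,50,10),'t',(433,335)),((-80,-50,10),'t',(521,346)),((80,-50,10),'t',(533,215))]),[.5,-.1,0])
fit('cupT',g([((0,0,68),'t',(487,218)),((-110,0,68),'t',(478,320))]),[.56,-.1,-.1])
fit('cupSedges',g([((0,0,39),'s',(295,166)),((0,0,68),'t',(487,218)),((-110,0,68),'t',(478,320)),((-110,0,68),'s',(356,98)),((-110,29,39),'s',(382,128))]),[.56,-.1,-.1])
E
python3 fit3.py
```

```text
cradle [ 0.508  -0.0979 -0.1345] -7.7
[[-1.7, -2.1], [0.4, 0.4], [-0.5, -1.4], [-0.5, 0.4], [-1.0, 0.2], [-0.1, -1.1]]
cupT [ 0.5577 -0.1018 -0.1078] -6.2
[[-0.1, 0.9], [0.1, -0.8]]
cupSedges [ 0.5603 -0.1029 -0.1068] -6.1
[[0.2, 0.2], [0.3, 0.1], [0.4, -1.6], [1.7, -0.6], [-0.1, -0.2]]
```

```bash
sed -i 's/cy=np.array(\[.5606,-.1029\]);a=np.radians(-5.7)/cy=np.array([.560,-.103]);a=np.radians(-6.5)/' plan.py; python3 - <<'E'
from plan2 import *
s,T0=state()
G=grasp(.032,35,-1);Tg=C0@G;Tp=Tg.copy();Tp[2,3]+=.13
print('Tp',Tp[:3,3],'Tg',Tg[:3,3],R.from_matrix(Tg[:3,:3]).as_euler('xyz',degrees=True))
screw(T0,Tp[:3,3],Tp[:3,:3],wmax=7)
path=interp(T0,Tp);print(np.array([t[:3,3] for t in path])[::3])
qs,w,m=track(np.array(s['qpos']),path);print(w,m,np.abs(np.diff(qs,axis=0)).max(0))
screw(Tp,Tg[:3,3],Tg[:3,:3])
E
```

```text
t 11.0 pos [0.5256 0.2949 0.3323] rpy [-179.9971    0.0007   77.9751] q [-0.8988  0.4248  0.4212  1.5471 -0.1812  1.2085 -0.6563] w 0.0402 F [-0.5 -0.5 -0.4] 0.0
Tp [ 0.5197 -0.0984  0.1567] Tg [ 0.5197 -0.0984  0.0267] [180.  -35.  173.5]
15 rows: xyz [-0.0276, -0.0139, 0.0057] twist [0.0338, 0.0307, -0.1073]
[[ 0.5094  0.2749  0.3276]
 [ 0.4714  0.2084  0.3113]
 [ 0.451   0.1357  0.2906]
 [ 0.4487  0.0622  0.2637]
 [ 0.4636 -0.0068  0.2298]
 [ 0.4934 -0.0662  0.1884]]
6.566894920211598e-10 0.40845569257723224 [0.0635 0.0596 0.0217 0.0666 0.0355 0.0293 0.1535]
3 rows: xyz [-0.0249, -0.0, 0.0355] twist [-0.0, 0.0, -0.0]
```

Call:
apply_moves(claw=[0.04,0.04,0.04,0.085,0.085,0.085,0.085,0.085,0.085,0.085,0.085,0.085,0.085,0.085,0.085,0.085], xyz=[[-0.0276,-0.0139,0.0057],[-0.0276,-0.0139,0.0057],[-0.0276,-0.0139,0.0057],[-0.0276,-0.0139,0.0057],[-0.0276,-0.0139,0.0057],[-0.0276,-0.0139,0.0057],[-0.0276,-0.0139,0.0057],[-0.0276,-0.0139,0.0057],[-0.0276,-0.0139,0.0057],[-0.0276,-0.0139,0.0057],[-0.0276,-0.0139,0.0057],[-0.0276,-0.0139,0.0057],[-0.0276,-0.0139,0.0057],[-0.0276,-0.0139,0.0057],[-0.0276,-0.0139,0.0057],[0,0,0]], twist=[[0.0338,0.0307,-0.1073],[0.0338,0.0307,-0.1073],[0.0338,0.0307,-0.1073],[0.0338,0.0307,-0.1073],[0.0338,0.0307,-0.1073],[0.0338,0.0307,-0.1073],[0.0338,0.0307,-0.1073],[0.0338,0.0307,-0.1073],[0.0338,0.0307,-0.1073],[0.0338,0.0307,-0.1073],[0.0338,0.0307,-0.1073],[0.0338,0.0307,-0.1073],[0.0338,0.0307,-0.1073],[0.0338,0.0307,-0.1073],[0.0338,0.0307,-0.1073],[0,0,0]], force=30)

```text
clock: 12.6
position: [0.5194, -0.1006, 0.1532]
tool_rot: [3.141, -0.615, 3.031]
force: [-0.5, 0.6, -1.1]
grip_width: 0.085
finger_force: 0.0
```

```bash
python3 - <<'E'
from plan2 import *
s,T0=state();T0b=T0
G=grasp(.032,35,-1);Tg=C0@G
Tp=Tg.copy();Tp[2,3]+=.04
screw(T0,Tp[:3,3],Tp[:3,:3]);screw(Tp,Tg[:3,3],Tg[:3,:3],n=3)
print('model err',err(np.array(s['qpos']),T0))
for c in('scene','top'):
    cam(c);print(c,[(np.array(d['position']),round(d['score'],2)) for d in bot.find_in(c,'pail')[:1]+bot.find_in(c,'cup')[:3]])
E
```

```text
t 12.6 pos [ 0.5194 -0.1006  0.1532] rpy [179.9599 -35.2549 173.6525] q [ 0.0025  0.8246  0.1474  1.4317 -0.0936  1.5094  1.6327] w 0.085 F [-0.5  0.6 -1.1] 0.0
2 rows: xyz [-0.0249, 0.0011, 0.0354] twist [-0.0004, -0.0022, 0.0011]
3 rows: xyz [-0.0076, -0.0, 0.0109] twist [-0.0, 0.0, -0.0]
model err [ 0.0072 -0.0019 -0.0001 -0.0059  0.0008  0.0021]
scene [(array([0.5416, 0.3289, 0.137 ]), 0.91), (array([0.808 , 0.2474, 0.0493]), 0.65), (array([ 0.5263, -0.085 ,  0.0568]), 0.55), (array([ 0.1994, -0.3534,  0.0526]), 0.48)]
top [(array([0.5313, 0.3222, 0.1156]), 0.96), (array([ 0.1974, -0.3768,  0.0541]), 0.93), (array([0.7811, 0.2366, 0.0543]), 0.86)]
```

Call:
apply_moves(claw=[0.085,0.085,0.085,0.085,0.085,0.085,0.07,0.06,0.05,0.04,0.04,0.04], xyz=[[-0.025,0.001,0.0355],[-0.025,0.001,0.0355],[-0.0076,0,0.011],[-0.0076,0,0.011],[-0.0076,0,0.011],[0,0,0],[0,0,0],[0,0,0],[0,0,0],[0,0,0],[0,0,0],[0,0,0]], twist=[[0,0,0],[0,0,0],[0,0,0],[0,0,0],[0,0,0],[0,0,0],[0,0,0],[0,0,0],[0,0,0],[0,0,0],[0,0,0],[0,0,0]], force=40)

```text
clock: 14.1
position: [0.5202, -0.0974, 0.0311]
tool_rot: [-3.141, -0.609, 3.027]
force: [0.6, -0.8, 7.6]
grip_width: 0.0578
finger_force: 41.3
```

Call:
apply_moves(claw=[0.04,0.04,0.04,0.04,0.04,0.04], xyz=[[0.005,0,-0.008],[0.011,0,-0.016],[0.02,0,-0.029],[0.023,0,-0.033],[0.023,0,-0.033],[0,0,0]], twist=[[0,0,0],[0,0,0],[0,0,0],[0,0,0],[0,0,0],[0,0,0]])

```text
clock: 14.7
position: [0.5226, -0.0976, 0.1805]
tool_rot: [-3.142, -0.602, 3.027]
force: [0.6, -0.4, -1.1]
grip_width: 0.0577
finger_force: 43.0
```

```bash
cat > go.py <<'E'
from plan2 import *
Tgm=mk([.5202,-.0974,.0311],R.from_euler('xyz',[-3.141,-.609,3.027]).as_matrix())
Gm=np.linalg.inv(C0)@Tgm
E
python3 - <<'E'
from go import *
s,T0=state();print('G',Gm[:3,3])
for beta in(60,75,90):
    Tf=Cf(beta,.25)@Gm;print(beta,Tf[:3,3])
    path=interp(T0,Tf);cp=np.array([(t@np.linalg.inv(Gm)@np.array([0,0,.11,1]))[:3] for t in path]);cb=np.array([(t@np.linalg.inv(Gm)@np.array([0,0,0,1]))[:3] for t in path])
    print('min z rim/bottom/tcp',cp[:,2].min(),cb[:,2].min(),min(t[2,3] for t in path))
    q,w,m=track(np.array(s['qpos']),path);print(w,m,'hd',min(map(hookd,q)),np.abs(np.diff(q,axis=0)).max(0),'minwr',min(pts(x)[:,2].min() for x in q));print(q[-1])
    screw(T0,Tf[:3,3],Tf[:3,:3],wmax=6.5)
for c in('scene','top'):
    cam(c);print(c,[(np.array(d['position']),round(d['score'],2)) for d in bot.find_in(c,'cup')[:3]])
E
```

```text
t 14.7 pos [ 0.5226 -0.0976  0.1805] rpy [-179.9992  -34.4855  173.4531] q [-0.0042  0.7887  0.1523  1.4192 -0.0949  1.5445  1.6257] w 0.0577 F [ 0.6 -0.4 -1.1] 43.04600480943918
G [-0.0011 -0.0079  0.0402]
60 [ 0.623  -0.3096  0.2098]
min z rim/bottom/tcp 0.09319751773233914 0.16119399393877015 0.13469462984195787
4.944371729294395e-10 0.4090765066787607 hd 0.32375708791582725 [0.0241 0.0267 0.0404 0.0131 0.0079 0.043  0.0819] minwr 0.3951967952660792
[-0.4334  1.2101  1.0109  1.2709 -0.0051  1.2636 -0.2685]
21 rows: xyz [-0.0141, -0.0018, 0.0009] twist [0.0181, -0.0468, 0.0996]
75 [ 0.625  -0.3101  0.2098]
min z rim/bottom/tcp 0.09564427909850971 0.16453808768241585 0.13769406488256622
5.102638547616695e-10 0.37937924443343896 hd 0.3168705763672781 [0.0309 0.0365 0.049  0.0121 0.0127 0.0563 0.0857] minwr 0.3951967951567154
[-0.5523  1.1578  1.0406  1.4917  0.0399  0.9535 -0.1571]
20 rows: xyz [-0.0142, -0.0032, 0.0012] twist [0.0166, -0.0566, 0.0916]
90 [ 0.6271 -0.3101  0.2098]
min z rim/bottom/tcp 0.09866702633790246 0.16813504748034272 0.1410468589778644
5.338054424854594e-10 0.3398212039632069 hd 0.31443470660259115 [0.0406 0.0503 0.0592 0.02   0.0172 0.0672 0.0876] minwr 0.3951967950053243
[-0.6474  1.117   1.0802  1.6975  0.0586  0.629  -0.0271]
18 rows: xyz [-0.0149, -0.005, 0.0013] twist [0.0158, -0.0698, 0.0869]
scene [(array([0.8041, 0.2442, 0.0478]), 0.79), (array([ 0.5486, -0.0822,  0.1983]), 0.72)]
top [(array([0.7824, 0.2382, 0.0514]), 0.86), (array([ 0.1974, -0.3777,  0.0521]), 0.67)]
```

```bash
python3 - <<'E'
from go import *
s,T0=state(False);T0=T0.copy();T0[2,3]+=.10
Tf=Cf(75,.27)@Gm
path=interp(T0,Tf);iG=np.linalg.inv(Gm)
cp=np.array([(t@iG@np.array([0,0,.11,1]))[:3] for t in path]);print(cp[::3].round(3))
q,w,m=track(np.array(s['qpos']),[T0]*5+path+interp(Tf,Cf(75,.12)@Gm));print(w,m,'hd',min(map(hookd,q)))
screw(T0,Tf[:3,3],Tf[:3,:3],n=19)
E
```

```text
[[ 0.459 -0.088  0.268]
 [ 0.486 -0.088  0.226]
 [ 0.518 -0.102  0.19 ]
 [ 0.55  -0.128  0.162]
 [ 0.58  -0.165  0.144]
 [ 0.604 -0.208  0.138]
 [ 0.62  -0.255  0.144]
 [ 0.626 -0.302  0.16 ]]
3.4975399938347416e-09 0.21433265317456351 hd 0.22865828182937525
19 rows: xyz [-0.0146, -0.0014, 0.0051] twist [0.0171, -0.0599, 0.0966]
```

Call:
apply_moves(claw=[0.04,0.04,0.04,0.04,0.04,0.04,0.04,0.04,0.04,0.04,0.04,0.04,0.04,0.04], xyz=[[0.019,0,-0.0275],[0.019,0,-0.0275],[0.019,0,-0.0275],[0,0,0],[-0.0146,-0.0014,0.0051],[-0.0146,-0.0014,0.0051],[-0.0146,-0.0014,0.0051],[-0.0146,-0.0014,0.0051],[-0.0146,-0.0014,0.0051],[-0.0146,-0.0014,0.0051],[-0.0146,-0.0014,0.0051],[-0.0146,-0.0014,0.0051],[-0.0146,-0.0014,0.0051],[0,0,0]], twist=[[0,0,0],[0,0,0],[0,0,0],[0,0,0],[0.0171,-0.0599,0.0966],[0.0171,-0.0599,0.0966],[0.0171,-0.0599,0.0966],[0.0171,-0.0599,0.0966],[0.0171,-0.0599,0.0966],[0.0171,-0.0599,0.0966],[0.0171,-0.0599,0.0966],[0.0171,-0.0599,0.0966],[0.0171,-0.0599,0.0966],[0,0,0]])

```text
clock: 16.3
position: [0.6022, -0.1689, 0.195]
tool_rot: [-2.762, 0.118, 2.267]
force: [0.1, -0.0, -0.4]
grip_width: 0.0571
finger_force: 43.4
```

```bash
python3 - <<'E'
from go import *
s,T0=state()
Tf=Cf(75,.27)@Gm
screw(T0,Tf[:3,3],Tf[:3,:3],n=11)
q,w,m=track(np.array(s['qpos']),interp(T0,Tf)+interp(Tf,Cf(75,.12)@Gm));print(w,m,'hd',min(map(hookd,q)),q[-1])
print('model err',err(np.array(s['qpos']),T0))
E
```

```text
t 16.3 pos [ 0.6022 -0.1689  0.195 ] rpy [-158.2533    6.7847  129.9108] q [-0.2875  0.721   0.4867  1.5305  0.0425  1.136   0.7725] w 0.0571 F [ 0.1 -0.  -0.4] 43.36063899099827
11 rows: xyz [-0.0133, -0.0012, 0.0046] twist [0.0154, -0.0542, 0.0879]
4.806943441959175e-10 0.4383087784413666 hd 0.2286784053446929 [-0.4989  1.296   0.8933  1.4872  0.0692  0.8494 -0.3293]
model err [ 0.0085  0.0086 -0.005   0.0014 -0.0017  0.0016]
```

Call:
apply_moves(claw=[0.04,0.04,0.04,0.04,0.04,0.04,0.04,0.04,0.04,0.04,0.04,0.04,0.04], xyz=[[-0.0133,-0.0012,0.0046],[-0.0133,-0.0012,0.0046],[-0.0133,-0.0012,0.0046],[-0.0133,-0.0012,0.0046],[-0.0133,-0.0012,0.0046],[-0.0133,-0.0012,0.0046],[-0.0133,-0.0012,0.0046],[-0.0133,-0.0012,0.0046],[-0.0133,-0.0012,0.0046],[-0.0133,-0.0012,0.0046],[-0.0133,-0.0012,0.0046],[0,0,0],[0,0,0]], twist=[[0.0154,-0.0542,0.0879],[0.0154,-0.0542,0.0879],[0.0154,-0.0542,0.0879],[0.0154,-0.0542,0.0879],[0.0154,-0.0542,0.0879],[0.0154,-0.0542,0.0879],[0.0154,-0.0542,0.0879],[0.0154,-0.0542,0.0879],[0.0154,-0.0542,0.0879],[0.0154,-0.0542,0.0879],[0.0154,-0.0542,0.0879],[0,0,0],[0,0,0]])

```text
clock: 17.6
position: [0.6254, -0.3106, 0.2299]
tool_rot: [-3.137, 0.958, 1.313]
force: [-1.2, 0.3, -0.4]
grip_width: 0.0572
finger_force: 43.4
```

```bash
python3 - <<'E'
from go import *
s,T0=state();Tf=Cf(75,.27)@Gm;screw(T0,Tf[:3,3],Tf[:3,:3])
C=T0@np.linalg.inv(Gm);print('cup origin',C[:3,3],'axis',C[:3,2])
for c in('scene','top'):
    f=cam(c);im=f['img'].astype(int);print(c,[(np.array(d['position']),round(d['score'],2)) for d in bot.find_in(c,'cup')[:3]])
    pr=proj(f,C[:3,3]+np.outer([0,.055,.11],C[:3,2]));print('pred bottom/mid/rim px',pr.round(1).tolist())
    if c=='scene':
        # grey cup silhouette: low-saturation, mid-value pixels near prediction
        x0,y0=pr.mean(0).astype(int)
        sub=im[y0-40:y0+40,x0-40:x0+40];sat=sub.max(2)-sub.min(2);g=((sat<22)&(sub.mean(2)>45)&(sub.mean(2)<150)).astype(np.uint8)
        n,l,st,ce=cv2.connectedComponentsWithStats(g)
        for i in np.argsort(-st[1:,4])[:4]+1:
            pts_=cv2.findNonZero((l==i).astype(np.uint8));print(st[i]+[x0-40,y0-40,0,0,0],(ce[i]+[x0-40,y0-40]).round(1),cv2.minAreaRect(pts_))
        for r in range(0,80,2): print(''.join('#' if v else '.' for v in g[r]))
E
```

```text
t 17.6 pos [ 0.6254 -0.3106  0.2299] rpy [-179.7585   54.8647   75.2518] q [-0.5336  1.0667  1.0132  1.5264  0.1396  0.9679 -0.1687] w 0.0572 F [-1.2  0.3 -0.4] 43.39800640940666
1 rows: xyz [0.0003, -0.0006, -0.0003] twist [-0.0007, -0.0042, 0.0035]
cup origin [ 0.6265 -0.3029  0.2701] axis [-0.002   0.0049 -1.    ]
scene [(array([ 0.6423, -0.2898,  0.2075]), 0.97), (array([0.8049, 0.2444, 0.0472]), 0.6), (array([ 0.2076, -0.3493,  0.0112]), 0.46)]
pred bottom/mid/rim px [[177.5, 177.2], [179.8, 193.3], [181.9, 208.6]]
[ 163  153   56   41 1681] [193.4 169.5] ((51.5, 20.0), (40.0, 55.0), 90.0)
[168 193  20  21 228] [178.2 203.7] ((38.91176223754883, 50.64706039428711), (21.585670471191406, 15.037208557128906), 75.96376037597656)
[201 211  18   5  37] [212.6 214. ] ((70.5, 60.0), (4.0, 17.0), 90.0)
[154 175   6   4  11] [156.1 176.8] ((17.600000381469727, 23.700000762939453), (1.7888542413711548, 5.813776969909668), 63.43495178222656)
.............................###################################################
............................##########################################
[... 2593 characters left out ...]
.........
...#............................................................................
#...............................................................................
................................................................................
................................................................................
................................................................................
................................................................................
top [(array([0.7966, 0.2395, 0.0533]), 0.69), (array([ 0.1931, -0.3781,  0.0571]), 0.62), (array([ 0.6207, -0.296 ,  0.2683]), 0.6)]
pred bottom/mid/rim px [[363.8, 148.4], [359.8, 154.3], [356.1, 159.6]]
```

The cup is inverted over the peg within about 4 mm by both cameras, with its axis vertical to 0.3°. I'll lower it.

Call:
apply_moves(claw=[0.04,0.04,0.04,0.04,0.04,0.04,0.04,0.04], xyz=[[0.0123,0,0.0086],[0.0164,0,0.0115],[0.0164,0,0.0115],[0.0164,0,0.0115],[0.0164,0,0.0115],[0.0164,0,0.0115],[0.0082,0,0.0058],[0,0,0]], twist=[[0,0,0],[0,0,0],[0,0,0],[0,0,0],[0,0,0],[0,0,0],[0,0,0],[0,0,0]])

```text
clock: 18.6
position: [0.6255, -0.3109, 0.1041]
tool_rot: [3.141, 0.96, 1.308]
force: [0.0, -0.3, -0.5]
grip_width: 0.0572
finger_force: 43.4
```

```bash
python3 - <<'E'
from go import *
s,T0=state();C=T0@np.linalg.inv(Gm);print('cup origin',C[:3,3],'axis',C[:3,2]);print(T0[:3,:3].T@[0,0,-1],hookd(s['qpos']))
for c in('scene','top'):
    f=cam(c);print(c,[(np.array(d['position']),round(d['score'],2)) for d in bot.find_in(c,'cup')[:3]+bot.find_in(c,'peg_foot')[:1]])
E
```

```text
t 18.6 pos [ 0.6255 -0.3109  0.1041] rpy [179.955   54.9993  74.9188] q [-0.5077  1.2361  0.939   1.5444  0.0821  0.844  -0.2783] w 0.0572 F [ 0.  -0.3 -0.5] 43.39064843952656
cup origin [ 0.6266 -0.3031  0.1443] axis [ 0.0001  0.0019 -1.    ]
[ 0.8191 -0.0005  0.5736] 0.2500627434092506
scene [(array([ 0.6399, -0.2934,  0.0798]), 0.92), (array([0.8022, 0.2451, 0.0507]), 0.73), (array([ 0.1857, -0.4217,  0.0561]), 0.42), (array([ 0.6474, -0.2833,  0.0093]), 0.7)]
top [(array([ 0.1951, -0.3787,  0.0542]), 0.92), (array([0.7857, 0.2372, 0.0533]), 0.87), (array([ 0.6213, -0.2974,  0.1448]), 0.67), (array([ 0.5975, -0.3058,  0.0093]), 0.81)]
```

Call:
apply_moves(claw=[0.04,0.04,0.04,0.04,0.04,0.04,0.04], xyz=[[0.0033,0,0.0023],[0.0033,0,0.0023],[0.0033,0,0.0023],[0.0033,0,0.0023],[0.0016,0,0.0012],[0.0008,0,0.0006],[0,0,0]], twist=[[0,0,0],[0,0,0],[0,0,0],[0,0,0],[0,0,0],[0,0,0],[0,0,0]])

```text
clock: 19.6
position: [0.626, -0.3111, 0.0866]
tool_rot: [3.138, 0.959, 1.305]
force: [-0.3, -0.4, -0.9]
grip_width: 0.0575
finger_force: 43.4
```

Call:
apply_moves(claw=[0.04,0.04,0.04,0.04], xyz=[[0.0008,0,0.0006],[0.0008,0,0.0006],[0.0008,0,0.0006],[0,0,0]], twist=[[0,0,0],[0,0,0],[0,0,0],[0,0,0]])

```text
clock: 20.0
position: [0.626, -0.3111, 0.0835]
tool_rot: [3.138, 0.959, 1.305]
force: [0.2, 0.9, -1.6]
grip_width: 0.0571
finger_force: 43.4
```

Call:
apply_moves(claw=[0.04,0.04,0.04,0.04], xyz=[[0.0008,0,0.0006],[0.0008,0,0.0006],[0.0008,0,0.0006],[0,0,0]], twist=[[0,0,0],[0,0,0],[0,0,0],[0,0,0]])

```text
clock: 20.4
position: [0.6261, -0.3117, 0.082]
tool_rot: [3.137, 0.961, 1.304]
force: [-1.1, 3.2, 11.5]
grip_width: 0.0574
finger_force: 44.2
```

The rim is on the foot (11.5 N upward). I'll ease off a little, open and retreat along the tool axis.

Call:
apply_moves(claw=[0.04,0.06,0.07,0.085,0.085,0.085,0.085,0.085,0.085,0.085,0.085,0.085], xyz=[[-0.0008,0,-0.0006],[0,0,0],[0,0,0],[0,0,0],[0,0,0],[0,0,0],[0,0,-0.01],[0,0,-0.03],[0,0,-0.03],[0,0,-0.03],[0,0,-0.03],[0,0,0]], twist=[[0,0,0],[0,0,0],[0,0,0],[0,0,0],[0,0,0],[0,0,0],[0,0,0],[0,0,0],[0,0,0],[0,0,0],[0,0,0],[0,0,0]])

```text
clock: 21.6
position: [0.6563, -0.2043, 0.1584]
tool_rot: [3.132, 0.957, 1.306]
force: [1.1, 0.4, -0.4]
grip_width: 0.0848
finger_force: 0.0
```

```bash
python3 - <<'E'
from go import *
s,T0=state()
for c in('scene','top'):
    f=cam(c)
    for q in('cup','pail','stain_can'): print(c,q,[(np.array(d['position']),round(d['score'],2)) for d in bot.find_in(c,q)[:3]])
    C=np.array([.626,-.302]);t=np.linspace(0,2*np.pi,200)
    # cup silhouette vs an upright cup standing on the foot (z .014-.124)
    pr=proj(f,[[C[0]+.029*np.cos(a),C[1]+.029*np.sin(a),z] for z in(.014,.124) for a in t])
    hull=cv2.convexHull(pr.astype(np.float32));msk=np.zeros(f['img'].shape[:2],np.uint8);cv2.fillConvexPoly(msk,np.round(hull).astype(int),1)
    im=f['img'].astype(int);g=((im.max(2)-im.min(2)<25)&(im.mean(2)<150)).astype(np.uint8)
    x,y,w,h=cv2.boundingRect(hull);best=max(((g[y-8+j:y+h+8+j,x-8+i:x+w+8+i]*2-1)*(1) * (msk[y-8:y+h+8,x-8:x+w+8].astype(int)*2-1)).sum() and (((g[y-8+j:y+h+8+j,x-8+i:x+w+8+i].astype(int)*2-1)*(msk[y-8:y+h+8,x-8:x+w+8].astype(int)*2-1)).mean(),i,j) for i in range(-5,6) for j in range(-6,7))
    print('silhouette best (score,dx,dy)',best,'at 0',((g[y-8:y+h+8,x-8:x+w+8].astype(int)*2-1)*(msk[y-8:y+h+8,x-8:x+w+8].astype(int)*2-1)).mean())
E
```

```text
t 21.6 pos [ 0.6563 -0.2043  0.1584] rpy [179.469   54.8278  74.8166] q [-0.6343  1.179   0.9557  1.4533  0.0696  1.0586 -0.2947] w 0.0848 F [ 1.1  0.4 -0.4] 0.0
scene cup [(array([ 0.6436, -0.2921,  0.087 ]), 0.78), (array([ 0.2081, -0.3889,  0.0548]), 0.56)]
scene pail []
scene stain_can [(array([0.7725, 0.1111, 0.0845]), 0.86)]
silhouette best (score,dx,dy) (np.float64(0.8214285714285714), 0, 1) at 0 0.8214285714285714
top cup [(array([ 0.6181, -0.2941,  0.1208]), 0.83), (array([ 0.1981, -0.3772,  0.0535]), 0.61), (array([0.7175, 0.0778, 0.0629]), 0.47)]
top pail [(array([0.7161, 0.0769, 0.0616]), 0.63)]
top stain_can [(array([0.7168, 0.0771, 0.0641]), 0.64)]
silhouette best (score,dx,dy) (np.float64(0.9464285714285714), -1, 0) at 0 0.9297619047619048
```

Call:
apply_moves(claw=[0.085,0.085,0.085,0.085,0.085,0.085,0.085,0.085], xyz=[[-0.0287,0,-0.02],[-0.0287,0,-0.02],[-0.0287,0,-0.02],[-0.0287,0,-0.02],[-0.0287,0,-0.02],[-0.0287,0,-0.02],[-0.0287,0,-0.02],[0,0,0]], twist=[[0,0,0],[0,0,0],[0,0,0],[0,0,0],[0,0,0],[0,0,0],[0,0,0],[0,0,0]])

```text
clock: 22.8
position: [0.6529, -0.2102, 0.4058]
tool_rot: [3.128, 0.959, 1.297]
force: [0.0, -0.2, -1.0]
grip_width: 0.0853
finger_force: 0.0
```

```bash
python3 - <<'E'
from go import *
s,T0=state()
for c in('scene','top'):
    f=cam(c)
    for q in('cup','pail','stain_can'): print(c,q,[(np.array(d['position']),round(d['score'],2)) for d in bot.find_in(c,q)[:3]])
E
```

```text
t 22.8 pos [ 0.6529 -0.2102  0.4058] rpy [179.2456  54.9259  74.2917] q [-0.6504  0.9115  1.0903  1.2932  0.186   1.3499 -0.0814] w 0.0853 F [ 0.  -0.2 -1. ] 0.0
scene cup [(array([ 0.2063, -0.3738,  0.0457]), 0.82), (array([ 0.6414, -0.2872,  0.0883]), 0.71), (array([0.8062, 0.2449, 0.0486]), 0.7)]
scene pail []
scene stain_can [(array([0.7738, 0.1107, 0.083 ]), 0.73), (array([0.5433, 0.3283, 0.1356]), 0.44)]
top cup [(array([ 0.1942, -0.3811,  0.0536]), 0.92), (array([ 0.6159, -0.2924,  0.1187]), 0.67), (array([0.5464, 0.2681, 0.0117]), 0.25)]
top pail []
top stain_can [(array([0.7353, 0.0927, 0.0936]), 0.76), (array([ 0.6194, -0.2951,  0.1201]), 0.34)]
```

```bash
python3 -c "
from workcell import bot
print(bot.job_done())"
```

```text
the job is handed in; nothing more can be done
None
```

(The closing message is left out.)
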